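# Lay a reagent bottle down with the tipping stand

### The arm

A 6-joint arm with a two-finger parallel gripper is mounted at the origin on the work surface; the furniture and walls round the work are solid. World frame = base frame: x ahead of the robot, y to its left, z up, the work surface at z = 0. Lengths are in m, angles in degrees, forces in N, time in s.
With the tool pointing down it reaches from about 0.35 to 0.8 m from the base axis. Payload 7.3 kg.
Tool frame: the origin (TCP) lies between the finger pads; the fingertips stand 8 mm ahead of it and the grasp point (between the pads) lies 11 mm behind it; z points along the fingers, y is the line along which they close (so a half turn about z gives the same grasp; the last joint's range is limited). The gripper opens to 85 mm and grips with 20 to 120 N. Pads are 22 mm wide; open, the fingers measure 114 mm over their backs; the gripper's body (76 mm by 85 mm) begins 54 mm behind the grasp point. The pads swing forward as they close: fully open they stand 13 mm farther back than shut.
Start: joints at [-84.225, 19.595, 87.324, -0, 73.075, -8.365], TCP at [0.128, -0.509, 0.239] pointing down, gripper open.
Joint ranges: [-145.02, 145.02], [-44.19, 115.74], [2.07, 154.8], [-57.11, 237.11], [16.16, 152.29], [-177.93, 177.93]. Speed limits (degrees/s): [147.25, 147.25, 180, 180, 180, 180].

### API

Orientations are given as [roll, pitch, yaw] about the fixed x, y, z axes, in that order (R = Rz(yaw) Ry(pitch) Rx(roll)).
In Python, from workcell import robot, camera, order gives the robot as it stands.
- The arm moves only by the shell command python3 -m handwheel 'ROWS'. ROWS is a JSON object of lists of equal length, an entry for each row: "turn": the turn, a rotation vector about the world's x, y, z normalised to -1 to 1, where 1 is pi/2 rad, a list of three; "offset": the shift along the world's x, y, z normalised to -1 to 1, where 1 is 0.1 m, a list of three; "fingers": the closure in counts, from 0 (fully open) to 255 (shut). A call has 1 to 5 rows; each row is the pose to reach, as a shift and turn from the pose commanded when the call began; what a row does not reach only later rows make up. A row lasts 1/12 s, in which the tool goes at most 41.7 mm and 7.16 degrees, less where a joint would pass 70% of its speed; a pose out of reach is approached as far as the arm can. A call with a number of a shift or a turn outside -1 to 1 is refused whole. A call with a gripper value outside its range is refused whole. The fingers move at their own pace and stop on an object; the grip force is fixed at half the most. Time passes only in rows, so rows that repeat a pose let the fingers close. It gives the time, the measured TCP pose, the force, the opening and the grip force at its end, in the units of the state.
- robot.sense(): the state, without advancing time (a new reading comes with each control period).
- camera(name): name is "scene" or "side" or "wrist"; returns a dict with "img" (420x560x3 uint8, red, green, blue), "depth" (420x560 float32, m along the optical axis (not along the pixel's ray), 0 where there is no reading), "mtx" (3x3 intrinsics, pixels), "dist_coeffs" ([k1, k2, p1, p2, k3] as OpenCV has them; the pictures are not rectified), "world_to_cam" (4x4, takes a point from world to camera coordinates); the wrist camera has in their place "hand_eye" (4x4, takes a point from camera to tool coordinates, whose origin is the TCP and whose axes are the flange's). Camera axes: x right, y up, looking along -z (the intrinsics and any distortion apply to the point x, -y, -z); pixel columns grow to the right and rows downward; lengths in m; the calibration is good to about 2 mm. A picture is of the moment at which its call begins: read the wrist's pose just before it.
- order.finish_job(): hands the job in; it is judged then, once.
The state is a dict: "t": time; "joints": joint angles; "qd": joint speeds; "tau": joint torques, N m; "tcp_pos": TCP position; "eef_rot": TCP orientation; "ft_force": force on the tool from outside, world axes, zero at the start; "torque": the same for the moment, N m; "finger_gap": finger opening in m; "grasp_force": force on a finger pad.
Only numpy, scipy, OpenCV 4.12 (cv2) and the standard library are available. Lean on these libraries where they do the work, as an engineer would, in place of code of your own. Each camera call takes 0.05 s, during which the arm holds its last target. There are 200 camera calls.

### The job

Lay the amber bottle on its side with the blue tipping stand: first swing the empty cradle fully upright by its red handle, then slide the bottle, standing and not lifted, along the deck and fully home into the cradle. Then tip cradle and bottle over by the handle, gently and all the way down, so that the bottle lies seated in the cradle, and let go; do not knock the bottle over or disturb the other things on the table.

Things in the scene. Friction and masses are not known exactly. Their poses are not given: they have to be found in the camera images.
- tipper: Blue tipping stand, fixed, 382 x 150 mm. Origin on the table under the hinge; x = the way the cradle tips over, y roughly towards the robot, z up. The bottle stands on its flat deck: x -215 to -74 mm, y +-75 mm, top at z 8 mm, 6 mm high kerbs at y +-72 mm. Posts at x 0, y +-53 mm are 46 mm high. Rails 8 mm high run on to x 167 mm at y +-62 mm
- cradle (a joint): Angle of the aluminium cradle: 0 = upright (stop), foot plate level with the deck, ready to take the bottle; 1.57 = tipped fully down to lying, towards the stand's +x (stop). At the start it leans part way, the front of its foot plate standing up above deck level. The hinge is stiff (0.6 N m): the cradle stays where it is left, also loaded; about 7 N across the handle moves it
- cradle_hinge (a point): Middle of the hinge line, 36 mm above the table, along the stand's y. The cradle turning on it is a 90 degree V-trough 128 mm long, open to the stand's -x when upright (towards the bottle), its side edges 70 mm apart; the 76 mm wide foot plate across its lower end reaches 73 mm out from the hinge, with a bevelled front edge
- cradle_handle (a point): Middle of the red handle grip, a round bar 14 mm thick, 60 mm long along the stand's y, its outer end free; it turns with the cradle. It lies 85 mm from the hinge along the trough, 10 mm behind it and 76 mm to the stand's +y. Cradle upright: 121 mm above the table; lying: 26 mm, over the 8 mm rail. Push it from either side, or down from above
- cradle_seat (a point): Where the bottle's centre is when fully home in the cradle; z axis along the trough (the bottle's axis); turns with the cradle. Cradle upright: 35 mm to the stand's -x of the hinge, 83 mm above the table; lying: 47 mm to the +x of the hinge, 71 mm above the table
- bottle_center (a point): Centre (half-way up) of the closed amber glass bottle with a black cap: round, 60 mm in diameter, 150 mm tall, about 0.3 kg, standing on the deck at the start; z axis = the bottle's axis, towards the cap. Pushed above about 60 mm from its foot it may topple
- steel_cup: steel cup, 76 mm wide, with forceps standing in it (161 mm tall in all), a bystander; origin under its centre
- pot: white lidded sample pot, 81 mm wide, 100 mm tall, a bystander; origin under its centre
- wash: white wash bottle with red cap and bent spout, 70 mm wide, 232 mm tall, a bystander; origin at its foot, about 20 mm off its middle
- bottle: The same bottle; origin at the middle of its underside, z axis towards the cap
There are look-alikes about, which are no part of the job. Of the things like the bottle, leave any that is green or pink; of the rest the larger one is meant.

How it is judged:
By the outcome, as a careful person would: the job done as asked, in the order asked, and still so for the second after the job is handed in, with the robot touching nothing.
It also fails if it takes over 72 s, if anything falls off the work surface, if the arm or the gripper's body presses on something with over 40 N, if the wrist force passes 120 N, or if a joint passes its speed limit or range.

## Working session

There is one attempt and no reset: what is moved stays moved. The work goes in short steps, Python scripts to look and compute and a shell command to move; the robot and the scene stay as the last step left them, time stands still between calls to the robot, and variables do not carry over. Pictures are saved under pics/ and viewed, at most 10 in all, crops included, and the job is handed in when it is done.

```bash
mkdir -p pics; cat > h.py <<'E'
import numpy as np,cv2
from workcell import robot,camera,order
def pts(c):
    h,w=c['depth'].shape
    u,v=np.meshgrid(np.arange(w),np.arange(h))
    n=cv2.undistortPoints(np.stack([u,v],-1).reshape(-1,1,2).astype(float),c['mtx'],np.array(c['dist_coeffs'])).reshape(h,w,2)
    d=c['depth'].astype(float)
    P=np.stack([n[...,0]*d,-n[...,1]*d,-d,np.ones_like(d)],-1)
    W=P@np.linalg.inv(c['world_to_cam']).T
    W=W[...,:3]; W[d==0]=np.nan
    return W
E
python3 - <<'E'
from h import *
print(robot.sense())
for n in('scene','side'):
    c=camera(n); np.save(n+'.npy',c,allow_pickle=True); cv2.imwrite(f'pics/{n}1.png',c['img'][...,::-1])
    print(n,c['mtx'],c['dist_coeffs'],np.linalg.inv(c['world_to_cam']).round(3), (c['depth']>0).mean())
E
```

```text
{'t': 0.0, 'joints': array([-8.42264313e+01,  1.96380497e+01,  8.73785813e+01,  8.18586552e-04,
        7.30745185e+01, -8.36593827e+00]), 'qd': array([ 0.00880773,  0.07992222,  0.01027239, -0.02947903,  0.0166833 ,
       -0.03115304]), 'tau': array([ 4.44237157e-04, -4.33670497e+01, -2.46009457e+01, -4.01165991e-06,
        7.89209880e-03, -8.92620506e-06]), 'tcp_pos': array([ 0.12822753, -0.50869021,  0.23860311]), 'eef_rot': array([-1.79909934e+02, -1.40361990e-02,  1.41392570e+01]), 'ft_force': array([-0.06405317,  1.17897753,  0.21962864]), 'torque': array([-0.01150445, -0.01318507,  0.01437572]), 'grasp_force': 0.0, 'finger_gap': 0.08560853244690142}
scene [[442.46286528   0.         275.44714374]
 [  0.         442.46286528 202.14454071]
 [  0.           0.           1.        ]] [-0.00629612  0.          0.          0.          0.        ] [[ 0.416  0.649 -0.637 -0.424]
 [-0.909  0.289 -0.3   -0.463]
 [-0.011  0.704  0.71   1.149]
 [ 0.     0.     0.     1.   ]] 0.9959863945578231
side [[422.02073508   0.         286.16272623]
 [  0.         422.02073508 204.52913781]
 [  0.           0.           1.        ]] [0.03548316 0.         0.         0.         0.        ] [[ 0.958 -0.167  0.232  0.804]
 [ 0.285  0.529 -0.799 -0.931]
 [ 0.01   0.832  0.555  0.751]
 [ 0.     0.     0.     1.   ]] 0.9959183673469387
```

View pics/scene1.png

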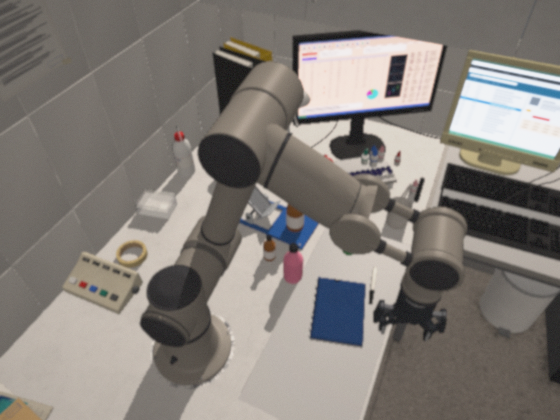

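View pics/side1.png

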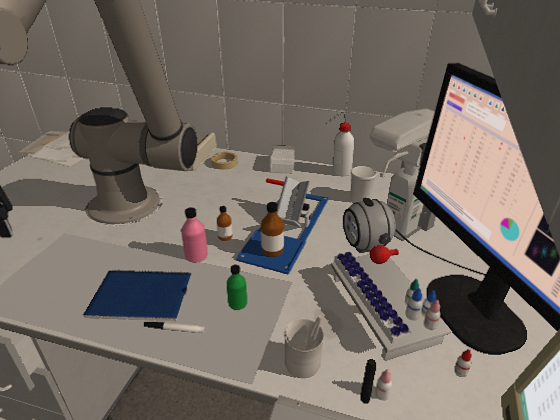

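Side view: the large amber bottle is at (272,235), standing on the blue deck. The look-alikes are small amber (224,222), pink (194,235) and green (236,290). I choose (272,235). The red handle is at (275,182).

```bash
python3 - <<'E'
from h import *
c=np.load('side.npy',allow_pickle=True).item(); W=pts(c); im=c['img']; hsv=cv2.cvtColor(im,cv2.COLOR_RGB2HSV)
crop=im[150:320,160:400][...,::-1]; cv2.imwrite('pics/crop1.png',cv2.resize(crop,None,fx=3.3,fy=3.3,interpolation=cv2.INTER_CUBIC))
def reg(m,b):
    k=np.zeros(m.shape,bool);k[b[1]:b[3],b[0]:b[2]]=1;return m&k&~np.isnan(W[...,0])
H,S,V=[hsv[...,i].astype(int) for i in range(3)]
blue=reg((H>100)&(H<125)&(S>150)&(V>60),(230,180,335,280))
P=W[blue]; P=P[(P[:,2]<.016)&(P[:,2]>-.005)]
print('blue',len(P),np.percentile(P[:,2],[5,50,95]))
r=cv2.minAreaRect((P[:,:2]*1000).astype(np.float32)); print(r,cv2.boxPoints(r))
red=reg(((H<6)|(H>174))&(S>150)&(V>80),(260,172,300,195)); P=W[red]
print('red',len(P),P.mean(0),P.min(0),P.max(0))
vv,uu=np.nonzero(red);print(uu.min(),uu.max(),vv.min(),vv.max())
am=reg((H>4)&(H<20)&(S>120),(250,205,292,260)); P=W[am];print('amber',len(P),np.median(P,0),P.min(0),P.max(0))
B=reg(np.ones_like(am),(255,200,290,260)); P=W[B]
P=P[(P[:,2]>.03)&(P[:,2]<.09)];
from scipy.optimize import least_squares
P=P[np.linalg.norm(P[:,:2]-np.median(P[:,:2],0),axis=1)<.04]
f=least_squares(lambda x:np.hypot(P[:,0]-x[0],P[:,1]-x[1])-.03,np.median(P[:,:2],0)+[0,.02],loss='soft_l1',f_scale=.002);print('bottle axis',f.x,np.abs(f.fun).mean(),len(P))
E
```

```text
blue 1292 [0.00568264 0.00857398 0.0123828 ]
((528.434814453125, 33.22697448730469), (378.8664245605469, 148.3385467529297), 85.95430755615234) [[ 441.08548 -150.5014 ]
 [ 589.0544  -160.96698]
 [ 615.7842   216.95535]
 [ 467.81525  227.42093]]
red 73 [0.4583286  0.12992819 0.09135019] [0.42884087 0.12247098 0.08353343] [0.48628256 0.13647865 0.09621208]
266 283 178 185
amber 524 [ 0.52829529 -0.10655329  0.10354504] [ 0.49404527 -0.12051949  0.00985891] [ 0.55227679 -0.07819302  0.14656448]
bottle axis [ 0.52204188 -0.08754115] 0.0010590389377138115 408
```

View pics/crop1.png

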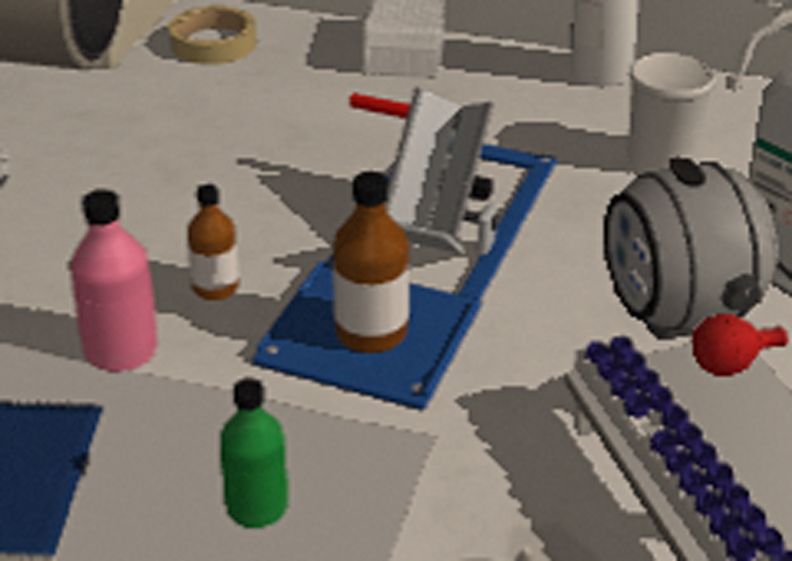

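Crop: the large amber bottle stands on the deck (370,270 in the crop), the small amber one is beside it (213,245), and the cradle leans with its red handle at (380,103). Stand, handle and bottle fit the given sizes. Next I compute local coordinates and obstacles.

```bash
cat >> h.py <<'E'
X=np.array([.0706,.9975]);Y=np.array([-.9975,.0706]);O=np.array([.5301,.0572])
def loc(p): d=np.asarray(p)[...,:2]-O; return np.stack([d@X,d@Y],-1)
def wor(x,y): return O+x*X+y*Y
E
python3 - <<'E'
from h import *
c=np.load('side.npy',allow_pickle=True).item(); W=pts(c)
P=W.reshape(-1,3);P=P[~np.isnan(P[:,0])]
P=P[(P[:,0]>.25)&(P[:,0]<.85)&(P[:,1]>-.45)&(P[:,1]<.45)&(P[:,2]>.02)&(P[:,2]<.4)]
g=.01;i=((P[:,:2]-[.25,-.45])/g).astype(int);M=np.zeros((60,90));np.maximum.at(M,(i[:,0],i[:,1]),P[:,2])
n,l,s,ce=cv2.connectedComponentsWithStats((M>0).astype(np.uint8),connectivity=8)
for k in range(1,n):
    if s[k,4]>3:
        x0=.25+s[k,1]*g;y0=-.45+s[k,0]*g;print('x %.2f-%.2f y %.2f-%.2f top %.3f'%(x0,x0+s[k,3]*g,y0,y0+s[k,2]*g,M[l==k].max()))
for n,a in dict(bottle_push=(-190,0),handle_behind=(105,90),handle=(71,90),up=(10,90)).items(): print(n,wor(a[0]/1e3,a[1]/1e3))
print(loc([.522,-.0875]))
E
```

```text
x 0.25-0.26 y -0.03-0.05 top 0.267
x 0.30-0.37 y -0.20--0.13 top 0.153
x 0.35-0.40 y -0.09--0.05 top 0.104
x 0.35-0.46 y 0.33-0.45 top 0.059
x 0.42-0.60 y -0.02-0.14 top 0.125
x 0.48-0.53 y -0.32--0.27 top 0.118
x 0.49-0.56 y -0.13--0.07 top 0.161
x 0.56-0.66 y 0.36-0.43 top 0.231
x 0.65-0.73 y -0.44--0.36 top 0.164
x 0.68-0.85 y -0.05-0.19 top 0.360
x 0.67-0.76 y 0.21-0.30 top 0.103
x 0.69-0.85 y -0.36--0.07 top 0.099
x 0.81-0.85 y -0.45--0.41 top 0.114
bottle_push [ 0.516686 -0.132325]
handle_behind [0.447738  0.1682915]
handle [0.4453376 0.1343765]
up [0.441031 0.073529]
[-0.14491011 -0.00213607]
```

```bash
python3 -m handwheel '{"turn":[[0,0,-0.2],[0,0,-0.2],[0,0,-0.2],[0,0,-0.2]],"offset":[[0.3,0.3,0.1],[0.6,0.6,0.2],[1,1,0.2],[1,1,0.2]],"fingers":[255,255,255,255]}'
python3 -m handwheel '{"turn":[[0,0,0],[0,0,0],[0,0,0],[0,0,0]],"offset":[[0.3,0.3,0],[0.6,0.6,0],[1,1,0],[1,1,0]],"fingers":[255,255,255,255]}'
python3 -m handwheel '{"turn":[[0,0,0],[0,0,0],[0,0,0],[0,0,0]],"offset":[[0.3,0.3,0],[0.6,0.6,0],[1,1,0],[1,1,0]],"fingers":[255,255,255,255]}'
python3 -m handwheel '{"turn":[[0,0,0],[0,0,0],[0,0,0]],"offset":[[0.1,0.4,0],[0.2,0.8,0],[0.2,1,0]],"fingers":[255,255,255]}'
python3 -m handwheel '{"turn":[[0,0,0],[0,0,0],[0,0,0]],"offset":[[0,0.4,0],[0,0.8,0],[0,1,0]],"fingers":[255,255,255]}'
python3 -m handwheel '{"turn":[[0,0,0],[0,0,0],[0,0,0]],"offset":[[0,0.4,0],[0,0.8,0],[0,1,0]],"fingers":[255,255,255]}'
python3 -m handwheel '{"turn":[[0,0,0],[0,0,0],[0,0,0],[0,0,0]],"offset":[[0,0.4,0],[0,0.8,0],[0,0.8,0],[0,0.8,0]],"fingers":[255,255,255,255]}'
python3 -c "
from h import *
print(robot.sense());print(camera('wrist')['hand_eye'].round(3))"
```

```text
t: 0.43
tcp_pos: [0.2302, -0.4063, 0.2596]
eef_rot: [-179.9, -0.0, -4.0]
ft_force: [0.5, -0.9, -0.1]
finger_gap: 0.0388
grasp_force: 0.0
t: 0.77
tcp_pos: [0.3305, -0.3056, 0.2592]
eef_rot: [-179.9, -0.0, -3.7]
ft_force: [-0.8, -1.1, -0.2]
finger_gap: 0.0002
grasp_force: 0.0
t: 1.1
tcp_pos: [0.4306, -0.2056, 0.2591]
eef_rot: [-179.9, -0.0, -3.7]
ft_force: [-1.2, -0.4, 0.0]
finger_gap: 0.0001
grasp_force: 0.0
t: 1.35
tcp_pos: [0.4489, -0.1055, 0.2588]
eef_rot: [-179.9, 0.0, -3.7]
ft_force: [0.2, -0.3, -0.3]
finger_gap: -0.0
grasp_force: 0.0
t: 1.6
tcp_pos: [0.4474, -0.0057, 0.259]
eef_rot: [-179.9, 0.1, -3.8]
ft_force: [0.4, -0.1, 0.8]
finger_gap: -0.0
grasp_force: 0.0
t: 1.85
tcp_pos: [0.4475, 0.0943, 0.2591]
eef_rot: [-179.9, 0.0, -3.8]
ft_force: [-0.5, -0.2, -0.5]
finger_gap: 0.0001
grasp_force: 0.0
t: 2.18
tcp_pos: [0.4477, 0.1727, 0.2588]
eef_rot: [180.0, 0.1, -3.6]
ft_force: [-0.1, -0.7, 0.0]
finger_gap: -0.0001
grasp_force: 0.0
{'t': 2.1833, 'joints': array([ 1.19370390e+01,  1.39635324e+01,  9.21153737e+01, -1.05731653e-02,
        7.39830889e+01,  1.05553025e+02]), 'qd': array([-3.46806393, -0.61593563,  0.84583708, -0.84661788,  0.02797971,
       -1.07438407]), 'tau': array([ 1.70883592e+00, -3.82157350e+01, -2.51581800e+01,  2.61759963e-01,
       -2.49277259e-02,  2.27948064e-01]), 'tcp_pos': array([0.44765506, 0.17267124, 0.25882639]), 'eef_rot': array([ 1.79973590e+02,  5.70010033e-02, -3.61307654e+00]), 'ft_force': array([-0.05623586, -0.73390405,  0.01784429]), 'torque': array([-0.00671809, -0.04297479, -0.00767822]), 'grasp_force': 0.0, 'finger_gap': -0.00011603918937668648}
[[ 0.001  0.959  0.283  0.072]
 [ 1.    -0.001  0.    -0.001]
 [ 0.001  0.283 -0.959 -0.135]
 [ 0.     0.     0.     1.   ]]
```

```bash
python3 -m handwheel '{"turn":[[0,0,0],[0,0,0],[0,0,0]],"offset":[[0,0,-0.4],[0,0,-0.8],[0,0,-1]],"fingers":[255,255,255]}'
python3 -m handwheel '{"turn":[[0,0,0],[0,0,0],[0,0,0],[0,0,0]],"offset":[[0,0,-0.4],[0,0,-0.6],[0,0,-0.8],[0,0,-0.8]],"fingers":[255,255,255,255]}'
python3 -m handwheel '{"turn":[[0,0,0],[0,0,0],[0,0,0],[0,0,0],[0,0,0]],"offset":[[-0.005,-0.08,0],[-0.01,-0.16,0],[-0.015,-0.24,0],[-0.02,-0.3,0],[-0.02,-0.3,0]],"fingers":[255,255,255,255,255]}'
```

```text
t: 2.48
tcp_pos: [0.4464, 0.1689, 0.1558]
eef_rot: [179.9, 0.3, -4.0]
ft_force: [-0.1, -0.3, -0.2]
finger_gap: -0.0003
grasp_force: 0.0
t: 2.82
tcp_pos: [0.4461, 0.1688, 0.076]
eef_rot: [179.9, 0.4, -4.0]
ft_force: [-0.7, -0.3, 1.3]
finger_gap: 0.0002
grasp_force: 0.0
t: 3.23
tcp_pos: [0.4479, 0.1499, 0.0857]
eef_rot: [-178.9, -0.4, -4.2]
ft_force: [-15.5, 60.6, 38.8]
finger_gap: 0.0003
grasp_force: 30.2
```

```bash
python3 -m handwheel '{"turn":[[0,0,0],[0,0,0]],"offset":[[0.01,0.15,0],[0.02,0.25,0]],"fingers":[255,255]}'
python3 - <<'E'
from h import *
a=[]
for n in('side','scene'):
    c=camera(n); np.save(n+'.npy',c,allow_pickle=True)
    im=c['img'][...,::-1]; im=im[130:280,200:350] if n=='side' else im[150:260,200:340]
    a.append(cv2.resize(im,(395,395),interpolation=cv2.INTER_CUBIC))
cv2.imwrite('pics/p2.png',np.hstack(a))
c=np.load('side.npy',allow_pickle=True).item();W=pts(c);hsv=cv2.cvtColor(c['img'],cv2.COLOR_RGB2HSV).astype(int)
m=((hsv[...,0]<6)|(hsv[...,0]>174))&(hsv[...,1]>150)&(hsv[...,2]>80);m[:165]=0;m[200:]=0;m[:,:255]=0;m[:,305:]=0
P=W[m];print(len(P),P.mean(0),loc(P.mean(0)),P.min(0),P.max(0))
E
```

```text
t: 3.4
tcp_pos: [0.4496, 0.1668, 0.0823]
eef_rot: [-179.9, -0.3, -3.8]
ft_force: [0.1, -0.6, -0.1]
finger_gap: -0.0
grasp_force: 0.0
77 [0.45885443 0.12527817 0.09695127] [0.06287803 0.07587377] [0.43087127 0.11811687 0.08831124] [0.48782871 0.13251317 0.1028995 ]
```

View pics/p2.png

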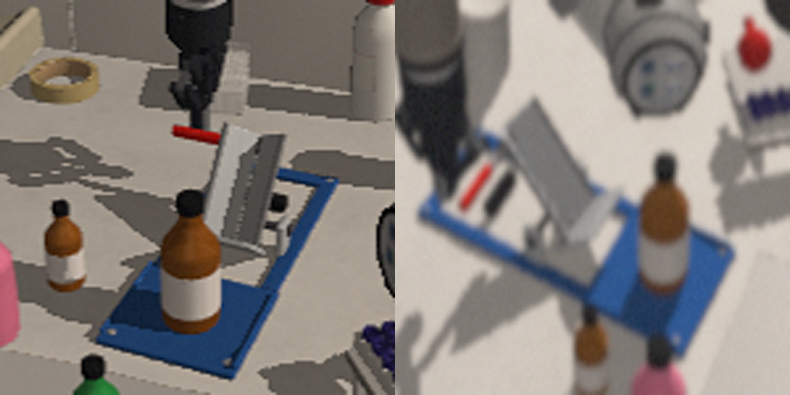

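```bash
python3 -m handwheel '{"turn":[[-0.06,0,0],[-0.13,0,0],[-0.2,0,0],[-0.27,0,0],[-0.333,0,0]],"offset":[[0,0.05,-0.05],[0,0.05,-0.1],[0,0,-0.16],[0,-0.05,-0.16],[-0.01,-0.07,-0.16]],"fingers":[255,255,255,255,255]}'
python3 -m handwheel '{"turn":[[0,0,0],[0,0,0],[0,0,0],[0,0,0],[0,0,0]],"offset":[[0,-0.05,0.02],[0,-0.1,0.04],[-0.01,-0.15,0.06],[-0.01,-0.2,0.075],[-0.015,-0.24,0.12]],"fingers":[255,255,255,255,255]}'
```

```text
t: 3.92
tcp_pos: [0.4482, 0.1573, 0.0641]
eef_rot: [149.7, -2.0, -3.4]
ft_force: [-0.3, -0.2, -0.3]
finger_gap: 0.0
grasp_force: 0.0
t: 4.33
tcp_pos: [0.4465, 0.1351, 0.0757]
eef_rot: [150.5, -2.1, -3.5]
ft_force: [1.5, 6.8, -5.6]
finger_gap: 0.0
grasp_force: 4.3
```

```bash
python3 -m handwheel '{"turn":[[0.02,0,0],[0.06,0,0],[0.09,0,0],[0.13,0,0],[0.167,0,0]],"offset":[[0,-0.04,0.06],[-0.005,-0.07,0.125],[-0.01,-0.12,0.17],[-0.01,-0.17,0.21],[-0.015,-0.22,0.25]],"fingers":[255,255,255,255,255]}'
python3 -m handwheel '{"turn":[[0.02,0,0],[0.04,0,0],[0.07,0,0],[0.09,0,0],[0.11,0,0]],"offset":[[0,-0.04,0.03],[-0.005,-0.08,0.05],[-0.01,-0.12,0.06],[-0.01,-0.16,0.07],[-0.015,-0.19,0.08]],"fingers":[255,255,255,255,255]}'
```

```text
t: 4.75
tcp_pos: [0.4442, 0.1126, 0.1009]
eef_rot: [165.5, -1.1, -3.9]
ft_force: [0.9, 6.4, -7.2]
finger_gap: 0.0
grasp_force: 3.8
t: 5.17
tcp_pos: [0.4433, 0.0961, 0.1095]
eef_rot: [175.6, -0.6, -4.2]
ft_force: [1.7, 38.5, -8.4]
finger_gap: 0.0001
grasp_force: 19.5
```

```bash
python3 -m handwheel '{"turn":[[0.02,0,0],[0.04,0,0],[0.04,0,0]],"offset":[[0,0.15,0],[0,0.3,0.1],[0,0.3,0.4]],"fingers":[255,255,255]}'
python3 -m handwheel '{"turn":[[0,0,0],[0,0,0],[0,0,0],[0,0,0]],"offset":[[0,0,0.4],[0,0,0.8],[0,0,1],[0,0,1]],"fingers":[255,255,255,255]}'
python3 - <<'E'
from h import *
c=camera('side'); np.save('side.npy',c,allow_pickle=True)
W=pts(c);hsv=cv2.cvtColor(c['img'],cv2.COLOR_RGB2HSV).astype(int)
cv2.imwrite('pics/p3.png',cv2.resize(c['img'][130:280,180:350][...,::-1],None,fx=3,fy=3,interpolation=cv2.INTER_CUBIC))
m=((hsv[...,0]<6)|(hsv[...,0]>174))&(hsv[...,1]>150)&(hsv[...,2]>80);m[:150]=0;m[200:]=0;m[:,:245]=0;m[:,305:]=0
P=W[m];print(len(P),P.mean(0),loc(P.mean(0)),P.min(0),P.max(0))
E
```

```text
t: 5.42
tcp_pos: [0.4406, 0.1231, 0.1469]
eef_rot: [178.7, 0.2, -4.0]
ft_force: [-0.0, -1.1, -0.7]
finger_gap: -0.0001
grasp_force: 0.0
t: 5.75
tcp_pos: [0.4449, 0.1227, 0.2542]
eef_rot: [178.7, -0.8, -4.0]
ft_force: [0.7, 0.0, -0.7]
finger_gap: 0.0002
grasp_force: 0.0
84 [nan nan nan] [nan nan] [nan nan nan] [nan nan nan]
```

View pics/p3.png

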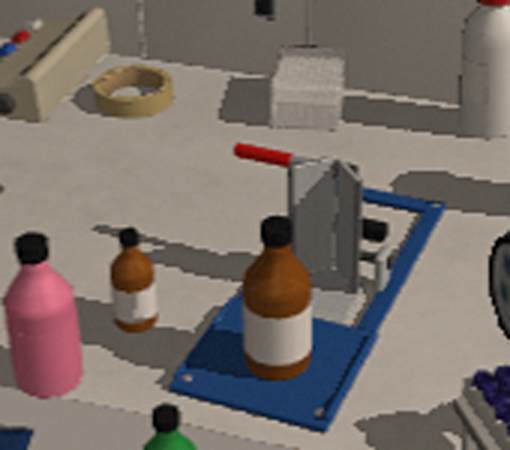

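```bash
python3 -m handwheel '{"turn":[[0,0,0.07],[0,0,0.14],[0,0,0.21],[0,0,0.28],[0,0,0.333]],"offset":[[0.05,-0.2,0],[0.1,-0.4,0],[0.15,-0.6,0],[0.2,-0.8,0],[0.24,-0.9,0]],"fingers":[147,147,147,147,147]}'
python3 -m handwheel '{"turn":[[0,0,0.07],[0,0,0.14],[0,0,0.21],[0,0,0.28],[0,0,0.333]],"offset":[[0.05,-0.2,0],[0.1,-0.4,0],[0.15,-0.6,0],[0.2,-0.8,0],[0.24,-0.9,0]],"fingers":[147,147,147,147,147]}'
python3 -m handwheel '{"turn":[[0,0,0.07],[0,0,0.14],[0,0,0.21],[0,0,0.28],[0,0,0.333]],"offset":[[0.05,-0.2,0],[0.1,-0.4,0],[0.15,-0.6,0],[0.2,-0.8,0],[0.24,-0.9,0]],"fingers":[147,147,147,147,147]}'
python3 -m handwheel '{"turn":[[0.08,-0.005,0],[0.16,-0.01,0],[0.24,-0.016,0],[0.32,-0.022,0],[0.388,-0.027,0]],"offset":[[0,0,0],[0,0,0],[0,0,0],[0,0,0],[0,0,0]],"fingers":[147,147,147,147,147]}'
python3 -m handwheel '{"turn":[[0,0,0]],"offset":[[0,0,0]],"fingers":[147]}'
python3 - <<'E'
from h import *
s=robot.sense();print(s['joints'].round(1),loc(s['tcp_pos']))
from scipy.spatial.transform import Rotation as R
print(R.from_euler('xyz',s['eef_rot'],degrees=True).as_matrix().round(3))
E
```

```text
t: 6.22
tcp_pos: [0.466, 0.0311, 0.2473]
eef_rot: [178.6, -0.0, 26.3]
ft_force: [-0.8, 1.6, 0.0]
finger_gap: 0.0363
grasp_force: 0.0
t: 6.63
tcp_pos: [0.4898, -0.059, 0.2472]
eef_rot: [178.6, -0.1, 56.2]
ft_force: [-0.6, -0.2, 0.0]
finger_gap: 0.0361
grasp_force: 0.0
t: 7.05
tcp_pos: [0.5137, -0.149, 0.247]
eef_rot: [178.6, -0.1, 86.2]
ft_force: [-0.3, -0.7, 0.3]
finger_gap: 0.0361
grasp_force: 0.0
t: 7.47
tcp_pos: [0.514, -0.1476, 0.2481]
eef_rot: [178.4, -35.5, 85.9]
ft_force: [0.2, 0.6, -0.8]
finger_gap: 0.0363
grasp_force: 0.0
t: 7.55
tcp_pos: [0.5129, -0.1492, 0.245]
eef_rot: [178.9, -35.5, 85.5]
ft_force: [-0.0, -0.6, -1.4]
finger_gap: 0.0365
grasp_force: 0.0
[-40.9  28.9  81.   28.7  91.9 -40.6] [-0.20707947  0.00253945]
[[ 0.064  0.996  0.066]
 [ 0.811 -0.09   0.578]
 [ 0.581  0.016 -0.814]]
```

```bash
python3 -m handwheel '{"turn":[[0,0,0],[0,0,0],[0,0,0],[0,0,0]],"offset":[[0.02,0,-0.3],[0.03,0,-0.6],[0.03,0,-1],[0.03,0,-1]],"fingers":[147,147,147,147]}'
python3 -m handwheel '{"turn":[[0,0,0],[0,0,0],[0,0,0],[0,0,0],[0,0,0]],"offset":[[0,0,-0.3],[0,0,-0.6],[0,0,-0.8],[0,0,-1],[0,0,-1]],"fingers":[147,147,147,147,147]}'
python3 - <<'E'
from h import *
s=robot.sense();print(loc(s['tcp_pos']))
c=camera('side'); np.save('side.npy',c,allow_pickle=True)
cv2.imwrite('pics/p4.png',cv2.resize(c['img'][130:320,160:380][...,::-1],None,fx=2.7,fy=2.7,interpolation=cv2.INTER_CUBIC))
E
```

```text
t: 7.88
tcp_pos: [0.5142, -0.1444, 0.1422]
eef_rot: [179.3, -35.3, 85.6]
ft_force: [-1.2, 1.8, -0.4]
finger_gap: 0.0359
grasp_force: 0.0
t: 8.3
tcp_pos: [0.5164, -0.1453, 0.0468]
eef_rot: [178.8, -35.2, 85.9]
ft_force: [-0.6, 0.7, -0.1]
finger_gap: 0.0364
grasp_force: 0.0
[-0.20295995 -0.00067244]
```

View pics/p4.png

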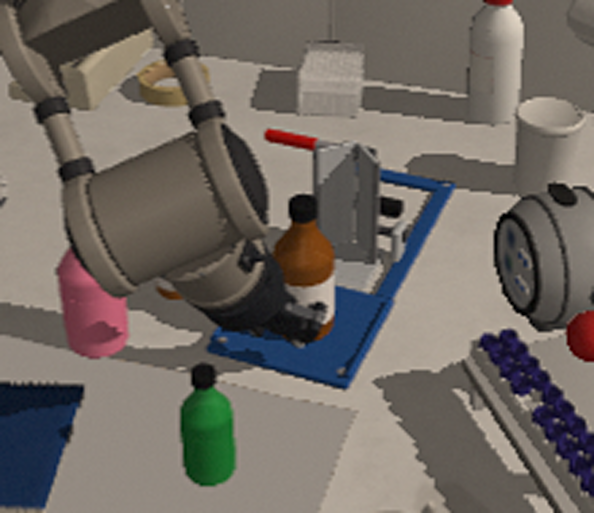

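```bash
python3 - <<'E'
from h import *
c=np.load('side.npy',allow_pickle=True).item();W=pts(c)
hsv=cv2.cvtColor(c['img'],cv2.COLOR_RGB2HSV).astype(int)
# arm region pixels: crop px/2.7+offset
for (u,v) in [(95,280),(130,290),(100,240),(75,215),(150,270),(180,310),(220,325),(70,270),(85,330)]:
    p=W[130+int(v/2.7),160+int(u/2.7)];print((u,v),p.round(3))
E
```

```text
(95, 280) [ 0.472 -0.386  0.275]
(130, 290) [ 0.487 -0.366  0.254]
(100, 240) [ 0.474 -0.376  0.302]
(75, 215) [ 0.454 -0.371  0.315]
(150, 270) [ 0.501 -0.362  0.271]
(180, 310) [ 0.388 -0.094  0.002]
(220, 325) [ 0.503 -0.253  0.136]
(70, 270) [ 0.322 -0.184  0.101]
(85, 330) [ 0.335 -0.191  0.039]
```

```bash
python3 -m handwheel '{"turn":[[0,0,0],[0,0,0],[0,0,0],[0,0,0],[0,0,0]],"offset":[[0,0,-0.05],[0,0.04,-0.1],[0.004,0.08,-0.1],[0.008,0.12,-0.1],[0.01,0.16,-0.1]],"fingers":[147,147,147,147,147]}'
python3 -m handwheel '{"turn":[[0,0,0],[0,0,0],[0,0,0],[0,0,0],[0,0,0]],"offset":[[0.003,0.04,0],[0.006,0.08,0],[0.009,0.12,0],[0.012,0.16,0],[0.014,0.2,0]],"fingers":[147,147,147,147,147]}'
python3 -m handwheel '{"turn":[[0,0,0],[0,0,0],[0,0,0],[0,0,0],[0,0,0]],"offset":[[0.003,0.05,0],[0.007,0.1,0],[0.01,0.15,0],[0.014,0.2,0],[0.017,0.25,0]],"fingers":[147,147,147,147,147]}'
python3 - <<'E'
from h import *
s=robot.sense();print(loc(s['tcp_pos']))
c=camera('side'); W=pts(c)
m=np.zeros(W.shape[:2],bool);m[185:260,250:310]=1
P=W[m&~np.isnan(W[...,0])];print(loc(P[(P[:,2]>.12)&(P[:,2]<.156)&(loc(P)[:,0]<-.05)&(loc(P)[:,0]>-.2)&(abs(loc(P)[:,1])<.04)]).mean(0))
E
```

```text
t: 8.77
tcp_pos: [0.5191, -0.1297, 0.039]
eef_rot: [178.5, -35.1, 86.1]
ft_force: [-0.4, -0.6, 0.2]
finger_gap: 0.0363
grasp_force: 0.0
t: 9.18
tcp_pos: [0.5205, -0.1101, 0.0385]
eef_rot: [178.5, -35.1, 86.1]
ft_force: [-0.3, -2.7, 1.2]
finger_gap: 0.0362
grasp_force: 1.2
t: 9.6
tcp_pos: [0.522, -0.0846, 0.0384]
eef_rot: [178.5, -35.1, 86.1]
ft_force: [-0.1, -2.3, 0.6]
finger_gap: 0.0362
grasp_force: 1.3
[-0.14205073 -0.00189508]
[-0.12038058 -0.00834557]
```

```bash
python3 -m handwheel '{"turn":[[0,0,0],[0,0,0],[0,0,0],[0,0,0],[0,0,0]],"offset":[[0.002,0.05,0],[0.005,0.1,0],[0.008,0.15,0],[0.011,0.2,0],[0.013,0.25,0]],"fingers":[147,147,147,147,147]}'
python3 -m handwheel '{"turn":[[0,0,0],[0,0,0],[0,0,0],[0,0,0],[0,0,0]],"offset":[[0.002,0.05,0],[0.005,0.1,0],[0.008,0.15,0],[0.011,0.2,0],[0.013,0.25,0]],"fingers":[147,147,147,147,147]}'
python3 -m handwheel '{"turn":[[0,0,0],[0,0,0],[0,0,0],[0,0,0],[0,0,0]],"offset":[[0.002,0.03,0],[0.004,0.06,0],[0.006,0.09,0],[0.008,0.12,0],[0.01,0.14,0]],"fingers":[147,147,147,147,147]}'
python3 - <<'E'
from h import *
s=robot.sense();print(loc(s['tcp_pos']))
E
```

```text
t: 10.07
tcp_pos: [0.5232, -0.0596, 0.0383]
eef_rot: [178.5, -35.1, 86.1]
ft_force: [-1.0, -3.0, 1.5]
finger_gap: 0.0358
grasp_force: 1.3
t: 10.48
tcp_pos: [0.5244, -0.0345, 0.0382]
eef_rot: [178.6, -35.1, 86.1]
ft_force: [0.1, -1.6, -0.9]
finger_gap: 0.0364
grasp_force: 1.1
t: 10.9
tcp_pos: [0.5254, -0.0208, 0.0383]
eef_rot: [178.6, -35.1, 86.1]
ft_force: [0.1, -2.2, -0.9]
finger_gap: 0.0363
grasp_force: 1.0
[-0.07810738 -0.0008369 ]
```

```bash
python3 -m handwheel '{"turn":[[0,0,0],[0,0,0],[0,0,0]],"offset":[[0.001,0.01,0],[0.002,0.03,0],[0.003,0.04,0]],"fingers":[147,147,147]}'
python3 -m handwheel '{"turn":[[0,0,0],[0,0,0],[0,0,0]],"offset":[[0,0.01,0],[0.001,0.015,0],[0.001,0.02,0]],"fingers":[147,147,147]}'
python3 - <<'E'
from h import *
s=robot.sense();print(loc(s['tcp_pos']))
c=camera('side'); W=pts(c); np.save('side.npy',c,allow_pickle=True)
cv2.imwrite('pics/p5.png',cv2.resize(c['img'][130:280,220:370][...,::-1],None,fx=3.8,fy=3.8,interpolation=cv2.INTER_CUBIC))
E
```

```text
t: 11.15
tcp_pos: [0.5258, -0.017, 0.0383]
eef_rot: [178.5, -35.1, 86.1]
ft_force: [0.6, -1.3, -0.6]
finger_gap: 0.0363
grasp_force: 1.0
t: 11.4
tcp_pos: [0.5259, -0.0151, 0.0383]
eef_rot: [178.5, -35.1, 86.1]
ft_force: [-0.7, -0.4, -1.2]
finger_gap: 0.0359
grasp_force: 1.0
[-0.07244425 -0.00091702]
```

View pics/p5.png

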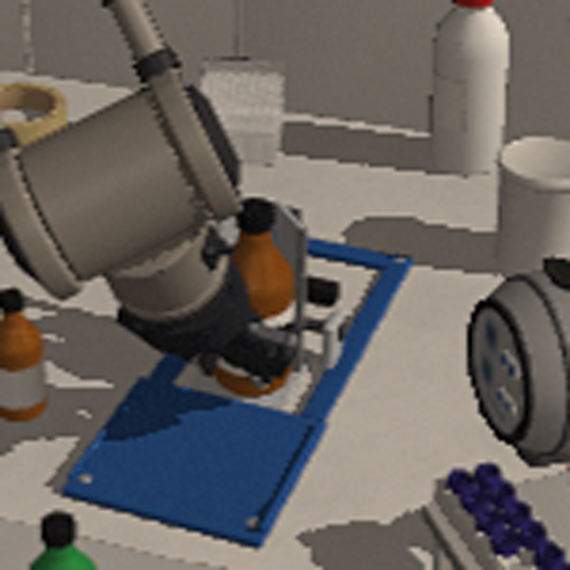

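Bottle upright on the foot plate, nearly in the V. I'll keep nudging until it makes contact.

```bash
python3 -m handwheel '{"turn":[[0,0,0],[0,0,0],[0,0,0]],"offset":[[0,0.015,0],[0.001,0.03,0],[0.001,0.03,0]],"fingers":[147,147,147]}'
python3 -m handwheel '{"turn":[[0,0,0],[0,0,0]],"offset":[[0,0.01,0],[0,0.02,0]],"fingers":[147,147]}'
```

```text
t: 11.7
tcp_pos: [0.526, -0.0118, 0.0384]
eef_rot: [178.5, -35.1, 86.1]
ft_force: [0.0, -1.1, -0.7]
finger_gap: 0.0364
grasp_force: 0.9
t: 11.87
tcp_pos: [0.5259, -0.0102, 0.0382]
eef_rot: [178.5, -35.1, 86.1]
ft_force: [-1.6, -4.1, -1.0]
finger_gap: 0.0363
grasp_force: 2.5
```

```bash
python3 -m handwheel '{"turn":[[0,0,0],[0,0,0]],"offset":[[0,0.01,0],[0,0.02,0]],"fingers":[147,147]}'
```

```text
t: 12.03
tcp_pos: [0.5259, -0.0095, 0.038]
eef_rot: [178.5, -34.9, 86.1]
ft_force: [-4.9, -13.4, 0.2]
finger_gap: 0.0362
grasp_force: 6.6
```

```bash
python3 -m handwheel '{"turn":[[0,0,0],[0,0,0]],"offset":[[0,0.01,0],[0,0.01,0]],"fingers":[147,147]}'
python3 -m handwheel '{"turn":[[0,0,0],[0,0,0],[0,0,0],[0,0,0]],"offset":[[0,-0.1,0],[-0.02,-0.3,0],[-0.04,-0.6,0],[-0.06,-0.9,0]],"fingers":[147,147,147,147]}'
python3 -m handwheel '{"turn":[[0,0,0],[0,0,0],[0,0,0]],"offset":[[0,0,0.4],[0,0,0.8],[0,0,1]],"fingers":[255,255,255]}'
python3 -m handwheel '{"turn":[[0,0,0],[0,0,0],[0,0,0],[0,0,0]],"offset":[[0,0,0.4],[0,0,0.8],[0,0,1],[0,0,1]],"fingers":[255,255,255,255]}'
python3 - <<'E'
from h import *
c=camera('side'); W=pts(c); np.save('side.npy',c,allow_pickle=True)
P=W.reshape(-1,3);P=P[~np.isnan(P[:,0])];L=loc(P)
k=(abs(L[:,1])<.05)&(L[:,0]>-.09)&(L[:,0]<-.03)
from scipy.optimize import least_squares
for z0,z1 in((.03,.06),(.06,.09),(.015,.1)):
    q=L[k&(P[:,2]>z0)&(P[:,2]<z1)]
    q=q[q[:,0]<-.045]
    f=least_squares(lambda x:np.hypot(q[:,0]-x[0],q[:,1]-x[1])-.03,[-.035,0],loss='soft_l1',f_scale=.002);print('axis',f.x,np.abs(f.fun).mean(),len(q))
q=L[k&(P[:,2]>.14)];print('top',P[k][:,2].max(),q.mean(0),q.min(0),q.max(0))
hsv=cv2.cvtColor(c['img'],cv2.COLOR_RGB2HSV).astype(int)
m=((hsv[...,0]<6)|(hsv[...,0]>174))&(hsv[...,1]>150)&(hsv[...,2]>80)&(abs(W[...,2]-.12)<.03)&(abs(W[...,0]-.45)<.06)&(abs(W[...,1]-.08)<.08)
P=W[m];print('handle',len(P),P.mean(0),loc(P.mean(0)))
cv2.imwrite('pics/p6.png',cv2.resize(c['img'][130:280,220:370][...,::-1],None,fx=3.8,fy=3.8,interpolation=cv2.INTER_CUBIC))
E
```

```text
t: 12.2
tcp_pos: [0.526, -0.0094, 0.038]
eef_rot: [178.5, -34.9, 86.1]
ft_force: [-5.3, -13.6, 0.9]
finger_gap: 0.0365
grasp_force: 7.5
t: 12.53
tcp_pos: [0.5197, -0.0972, 0.0386]
eef_rot: [178.6, -35.2, 86.1]
ft_force: [-0.4, -0.7, -0.2]
finger_gap: 0.0361
grasp_force: 0.0
t: 12.78
tcp_pos: [0.5208, -0.098, 0.1415]
eef_rot: [178.4, -35.1, 86.1]
ft_force: [0.5, 0.8, -0.6]
finger_gap: 0.001
grasp_force: 0.0
t: 13.12
tcp_pos: [0.5214, -0.0977, 0.2433]
eef_rot: [178.0, -34.9, 86.4]
ft_force: [0.5, -0.4, 0.5]
finger_gap: 0.0
grasp_force: 0.0
axis [-0.03372895 -0.00185342] 0.0013411783382067575 157
axis [-0.03335422 -0.00181167] 0.00123421916243611 158
axis [-0.03345709 -0.00176855] 0.001297041032423701 442
top 0.16026929683794966 [-0.04139415 -0.004525  ] [-0.05150797 -0.01556783] [-0.03002655  0.01069622]
handle 67 [0.45216931 0.07192621 0.12348593] [0.00918749 0.07877553]
```

View pics/p6.png

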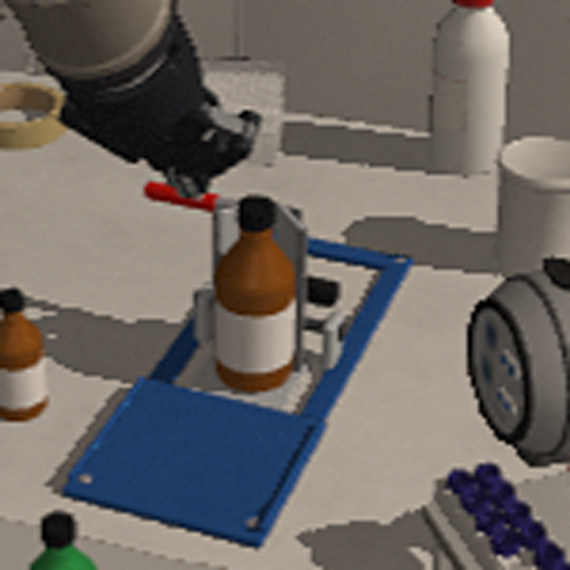

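Bottle upright and fully in the V, cradle upright. Next I reorient and go to the bottle side of the handle.

```bash
python3 -m handwheel '{"turn":[[-0.08,0.005,0],[-0.16,0.01,0],[-0.24,0.016,0],[-0.32,0.022,0],[-0.388,0.027,0]],"offset":[[0,0,0.1],[0,0,0.2],[0,0,0.2],[0,0,0.2],[0,0,0.2]],"fingers":[255,255,255,255,255]}'
python3 -m handwheel '{"turn":[[0,0,0.07],[0,0,0.14],[0,0,0.21],[0,0,0.28],[0,0,0.333]],"offset":[[-0.07,0.1,0],[-0.14,0.2,0],[-0.2,0.3,0],[-0.25,0.4,0],[-0.28,0.42,0]],"fingers":[255,255,255,255,255]}'
python3 -m handwheel '{"turn":[[0,0,0.07],[0,0,0.14],[0,0,0.21],[0,0,0.28],[0,0,0.333]],"offset":[[-0.07,0.1,0],[-0.14,0.2,0],[-0.2,0.3,0],[-0.25,0.4,0],[-0.28,0.42,0]],"fingers":[255,255,255,255,255]}'
python3 -m handwheel '{"turn":[[0,0,0.07],[0,0,0.14],[0,0,0.21],[0,0,0.28],[0,0,0.333]],"offset":[[-0.07,0.1,0],[-0.14,0.2,0],[-0.2,0.3,0],[-0.25,0.4,0],[-0.28,0.42,0]],"fingers":[255,255,255,255,255]}'
python3 -m handwheel '{"turn":[[0,0,0]],"offset":[[0,0,0]],"fingers":[255]}'
python3 - <<'E'
from h import *
s=robot.sense();print(s['joints'].round(1),loc(s['tcp_pos']))
E
```

```text
t: 13.58
tcp_pos: [0.5198, -0.0969, 0.258]
eef_rot: [178.5, 0.2, 86.1]
ft_force: [-1.0, 0.0, -1.3]
finger_gap: 0.0002
grasp_force: 0.0
t: 14.0
tcp_pos: [0.4905, -0.0534, 0.2566]
eef_rot: [178.7, -0.3, 116.4]
ft_force: [-0.4, -0.0, -1.2]
finger_gap: 0.0
grasp_force: 0.0
t: 14.42
tcp_pos: [0.4625, -0.0116, 0.2567]
eef_rot: [178.6, -0.3, 146.4]
ft_force: [0.4, 0.4, 0.2]
finger_gap: 0.0
grasp_force: 0.0
t: 14.83
tcp_pos: [0.4345, 0.0302, 0.2568]
eef_rot: [178.5, -0.3, 176.4]
ft_force: [-1.0, -0.3, -0.1]
finger_gap: 0.0001
grasp_force: 0.0
t: 14.92
tcp_pos: [0.4347, 0.0297, 0.2569]
eef_rot: [178.5, -0.3, 176.2]
ft_force: [1.4, 0.6, -0.4]
finger_gap: 0.0002
grasp_force: 0.0
[ -7.2   9.4  98.4   1.5  72.6 -93.9] [-0.0341709   0.09325614]
```

```bash
python3 -m handwheel '{"turn":[[0,0,0],[0,0,0],[0,0,0],[0,0,0]],"offset":[[0.03,0,-0.3],[0.03,0,-0.6],[0.03,0,-0.8],[0.03,0,-0.8]],"fingers":[255,255,255,255]}'
python3 -m handwheel '{"turn":[[0,0,0],[0,0,0],[0,0,0],[0,0,0]],"offset":[[0,0,-0.3],[0,0,-0.55],[0,0,-0.66],[0,0,-0.66]],"fingers":[255,255,255,255]}'
python3 -m handwheel '{"turn":[[0,0,0],[0,0,0],[0,0,0],[0,0,0],[0,0,0]],"offset":[[0,0.06,0],[0.005,0.12,0],[0.01,0.16,0],[0.015,0.2,0],[0.017,0.24,0]],"fingers":[255,255,255,255,255]}'
```

```text
t: 15.25
tcp_pos: [0.436, 0.029, 0.174]
eef_rot: [178.5, -0.7, 175.8]
ft_force: [-0.7, -0.0, 0.1]
finger_gap: -0.0001
grasp_force: 0.0
t: 15.58
tcp_pos: [0.4377, 0.0289, 0.1106]
eef_rot: [178.5, -0.4, 175.9]
ft_force: [-1.8, 0.5, -0.2]
finger_gap: -0.0002
grasp_force: 0.0
t: 16.0
tcp_pos: [0.4412, 0.0535, 0.1131]
eef_rot: [178.6, -0.0, 176.0]
ft_force: [0.7, -0.4, -0.5]
finger_gap: 0.0004
grasp_force: 0.0
```

```bash
python3 -m handwheel '{"turn":[[0,0,0],[-0.02,0.001,0],[-0.03,0.002,0],[-0.04,0.003,0],[-0.05,0.004,0]],"offset":[[0,0.02,0],[0.002,0.04,0],[0.004,0.06,-0.002],[0.006,0.08,-0.004],[0.007,0.1,-0.007]],"fingers":[255,255,255,255,255]}'
python3 -c "
from h import *
print(loc(robot.sense()['tcp_pos']))"
```

```text
t: 16.42
tcp_pos: [0.4416, 0.0618, 0.1124]
eef_rot: [-176.7, -0.1, 176.0]
ft_force: [-2.4, -9.2, 7.2]
finger_gap: 0.0002
grasp_force: 4.6
[-0.00167857  0.08863058]
```

```bash
python3 -m handwheel '{"turn":[[-0.015,0.001,0],[-0.03,0.002,0],[-0.045,0.003,0],[-0.06,0.004,0],[-0.075,0.005,0]],"offset":[[0.001,0.02,-0.004],[0.003,0.04,-0.008],[0.004,0.06,-0.013],[0.006,0.08,-0.018],[0.007,0.1,-0.024]],"fingers":[255,255,255,255,255]}'
python3 -m handwheel '{"turn":[[-0.015,0.001,0],[-0.03,0.002,0],[-0.045,0.003,0],[-0.06,0.004,0],[-0.07,0.005,0]],"offset":[[0.001,0.02,-0.004],[0.003,0.04,-0.008],[0.004,0.06,-0.013],[0.006,0.08,-0.018],[0.007,0.1,-0.024]],"fingers":[255,255,255,255,255]}'
python3 -m handwheel '{"turn":[[-0.015,0.001,0],[-0.03,0.002,0],[-0.045,0.003,0],[-0.06,0.004,0],[-0.07,0.005,0]],"offset":[[0.001,0.02,-0.006],[0.003,0.04,-0.012],[0.004,0.06,-0.019],[0.006,0.08,-0.027],[0.007,0.095,-0.035]],"fingers":[255,255,255,255,255]}'
python3 -c "
from h import *
print(loc(robot.sense()['tcp_pos']))"
```

```text
t: 16.83
tcp_pos: [0.4427, 0.0718, 0.1104]
eef_rot: [-170.0, -0.0, 176.0]
ft_force: [-1.3, -7.3, 8.2]
finger_gap: 0.0
grasp_force: 4.5
t: 17.25
tcp_pos: [0.4434, 0.082, 0.108]
eef_rot: [-163.6, -0.0, 176.0]
ft_force: [0.4, -7.0, 8.2]
finger_gap: 0.0
grasp_force: 4.2
t: 17.67
tcp_pos: [0.4441, 0.0918, 0.1046]
eef_rot: [-157.3, -0.0, 175.9]
ft_force: [0.2, -5.8, 7.9]
finger_gap: 0.0002
grasp_force: 4.0
[0.02843262 0.08821731]
```

```bash
python3 -m handwheel '{"turn":[[-0.015,0.001,0],[-0.03,0.002,0],[-0.045,0.003,0],[-0.06,0.004,0],[-0.07,0.005,0]],"offset":[[0.001,0.018,-0.008],[0.002,0.036,-0.017],[0.003,0.054,-0.027],[0.004,0.07,-0.036],[0.006,0.085,-0.045]],"fingers":[255,255,255,255,255]}'
python3 -m handwheel '{"turn":[[-0.015,0.001,0],[-0.03,0.002,0],[-0.045,0.003,0],[-0.06,0.004,0],[-0.07,0.005,0]],"offset":[[0.001,0.015,-0.01],[0.002,0.03,-0.02],[0.003,0.044,-0.032],[0.004,0.058,-0.044],[0.005,0.07,-0.056]],"fingers":[255,255,255,255,255]}'
python3 -m handwheel '{"turn":[[-0.015,0.001,0],[-0.03,0.002,0],[-0.045,0.003,0],[-0.06,0.004,0],[-0.08,0.005,0]],"offset":[[0.001,0.018,-0.02],[0.002,0.036,-0.04],[0.004,0.054,-0.06],[0.005,0.072,-0.08],[0.006,0.09,-0.1]],"fingers":[255,255,255,255,255]}'
python3 - <<'E'
from h import *
print(loc(robot.sense()['tcp_pos']))
c=camera('side'); np.save('side.npy',c,allow_pickle=True)
cv2.imwrite('pics/p7.png',cv2.resize(c['img'][130:280,220:370][...,::-1],None,fx=3.8,fy=3.8,interpolation=cv2.INTER_CUBIC))
E
```

```text
t: 18.08
tcp_pos: [0.4447, 0.1004, 0.1001]
eef_rot: [-151.0, -0.0, 175.9]
ft_force: [-0.6, -4.0, 9.3]
finger_gap: -0.0
grasp_force: 3.7
t: 18.5
tcp_pos: [0.4451, 0.1076, 0.0945]
eef_rot: [-144.7, -0.0, 175.9]
ft_force: [0.1, -4.2, 8.8]
finger_gap: 0.0003
grasp_force: 3.5
t: 18.92
tcp_pos: [0.4458, 0.1165, 0.0847]
eef_rot: [-137.5, 0.1, 175.9]
ft_force: [0.8, -1.9, 7.3]
finger_gap: 0.0
grasp_force: 3.4
[0.05324613 0.08830158]
```

View pics/p7.png

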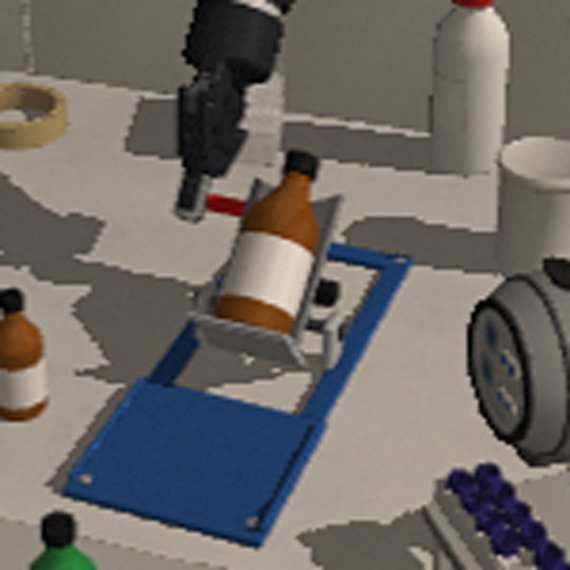

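```bash
python3 -m handwheel '{"turn":[[0,0,0],[0,0,0],[0.06,-0.004,0],[0.12,-0.008,0],[0.19,-0.013,0]],"offset":[[0,-0.06,0.1],[-0.01,-0.12,0.2],[-0.01,-0.12,0.35],[0,0,0.45],[0,0,0.45]],"fingers":[255,255,255,255,255]}'
python3 -m handwheel '{"turn":[[0.07,-0.005,0],[0.14,-0.01,0],[0.21,-0.015,0],[0.28,-0.02,0],[0.28,-0.02,0]],"offset":[[0,0.06,0],[0,0.12,0],[0.01,0.18,0],[0.015,0.23,0],[0.015,0.23,0]],"fingers":[255,255,255,255,255]}'
python3 - <<'E'
from h import *
print(loc(robot.sense()['tcp_pos']))
c=camera('side'); W=pts(c)
hsv=cv2.cvtColor(c['img'],cv2.COLOR_RGB2HSV).astype(int)
m=((hsv[...,0]<6)|(hsv[...,0]>174))&(hsv[...,1]>150)&(hsv[...,2]>80)&(abs(W[...,2]-.08)<.03)&(abs(W[...,0]-.45)<.06)&(abs(W[...,1]-.13)<.08)
P=W[m];print('handle',len(P),P.mean(0),loc(P.mean(0)))
E
```

```text
t: 19.38
tcp_pos: [0.4467, 0.1185, 0.131]
eef_rot: [-155.2, 0.2, 176.0]
ft_force: [-0.4, -0.6, 0.5]
finger_gap: 0.0002
grasp_force: 0.0
t: 19.8
tcp_pos: [0.447, 0.1381, 0.13]
eef_rot: [179.6, 0.1, 175.7]
ft_force: [0.2, -0.0, 0.1]
finger_gap: -0.0001
grasp_force: 0.0
[0.07478006 0.08862932]
handle 75 [0.45843807 0.13574417 0.08284406] [0.07328848 0.07702799]
```

```bash
python3 -m handwheel '{"turn":[[0,0,0],[0,0,0],[0,0,0],[0,0,0],[0,0,0]],"offset":[[0,0.03,-0.12],[0,0.03,-0.24],[0,0.03,-0.32],[0,0.03,-0.36],[0,0.03,-0.4]],"fingers":[255,255,255,255,255]}'
python3 -m handwheel '{"turn":[[0,0,0],[0,0,0],[0,0,0],[0,0,0],[0,0,0]],"offset":[[0,0.01,-0.03],[0.001,0.02,-0.06],[0.002,0.03,-0.09],[0.002,0.04,-0.12],[0.003,0.045,-0.15]],"fingers":[255,255,255,255,255]}'
python3 -m handwheel '{"turn":[[0,0,0],[0,0,0],[0,0,0],[0,0,0],[0,0,0]],"offset":[[0,0.005,-0.03],[0.001,0.01,-0.06],[0.001,0.015,-0.09],[0.002,0.02,-0.12],[0.002,0.025,-0.15]],"fingers":[255,255,255,255,255]}'
python3 -m handwheel '{"turn":[[0,0,0],[0,0,0],[0,0,0],[0,0,0],[0,0,0]],"offset":[[0,0,-0.03],[0,0,-0.06],[0,0.005,-0.09],[0,0.005,-0.12],[0,0.005,-0.14]],"fingers":[255,255,255,255,255]}'
```

```text
t: 20.27
tcp_pos: [0.4469, 0.1445, 0.0891]
eef_rot: [179.8, -0.0, 175.9]
ft_force: [-2.1, 8.8, 13.8]
finger_gap: -0.0002
grasp_force: 6.8
t: 20.68
tcp_pos: [0.4481, 0.149, 0.0745]
eef_rot: [179.9, 0.1, 176.0]
ft_force: [-0.7, 5.2, 9.6]
finger_gap: -0.0002
grasp_force: 4.3
t: 21.1
tcp_pos: [0.4485, 0.1511, 0.0593]
eef_rot: [179.9, 0.1, 176.0]
ft_force: [0.3, 5.0, 7.2]
finger_gap: -0.0001
grasp_force: 3.6
t: 21.52
tcp_pos: [0.4485, 0.1514, 0.045]
eef_rot: [179.9, 0.1, 176.0]
ft_force: [0.9, 3.7, 5.6]
finger_gap: -0.0001
grasp_force: 2.8
```

```bash
python3 -m handwheel '{"turn":[[0,0,0],[0,0,0],[0,0,0],[0,0,0],[0,0,0]],"offset":[[0,0,-0.01],[0,0,-0.02],[0,0,-0.03],[0,0,-0.04],[0,0,-0.045]],"fingers":[255,255,255,255,255]}'
```

```text
t: 21.93
tcp_pos: [0.4485, 0.1513, 0.0407]
eef_rot: [179.9, 0.1, 176.0]
ft_force: [-0.6, 2.1, 12.1]
finger_gap: 0.0004
grasp_force: 5.9
```

```bash
python3 -m handwheel '{"turn":[[0,0,0],[0,0,0],[0,0,0]],"offset":[[0,0,-0.01],[0,0,-0.02],[0,0,-0.02]],"fingers":[255,255,255]}'
```

```text
t: 22.18
tcp_pos: [0.4486, 0.1514, 0.0403]
eef_rot: [179.9, 0.1, 176.0]
ft_force: [-5.1, 1.8, 25.5]
finger_gap: 0.0003
grasp_force: 12.7
```

Stop reached (25 N with only 0.4 mm of travel). I'll retreat straight up and check.

```bash
python3 -m handwheel '{"turn":[[0,0,0],[0,0,0],[0,0,0],[0,0,0]],"offset":[[0,0,0.15],[0,0,0.4],[0,0,0.8],[0,0,1]],"fingers":[255,255,255,255]}'
python3 -m handwheel '{"turn":[[0,0,0],[0,0,0],[0,0,0],[0,0,0],[0,0,0]],"offset":[[0,0,0.4],[0,0,0.8],[0,0,1],[0,0,1],[0,0,1]],"fingers":[255,255,255,255,255]}'
python3 - <<'E'
from h import *
c=camera('side'); W=pts(c)
hsv=cv2.cvtColor(c['img'],cv2.COLOR_RGB2HSV).astype(int)
m=((hsv[...,0]<6)|(hsv[...,0]>174))&(hsv[...,1]>150)&(hsv[...,2]>60)&(abs(W[...,2]-.03)<.03)&(abs(W[...,0]-.45)<.06)&(abs(W[...,1]-.14)<.08)
P=W[m];print('handle',len(P),P.mean(0),loc(P.mean(0)))
P=W.reshape(-1,3);P=P[~np.isnan(P[:,0])];L=loc(P);k=(abs(L[:,1])<.032)&(L[:,0]>-.06)&(L[:,0]<.15)&(P[:,2]<.12)
for a in range(-40,150,20):
    q=P[k&(L[:,0]>a/1e3)&(L[:,0]<(a+20)/1e3)];print(a,len(q),q[:,2].max() if len(q) else 0)
cv2.imwrite('pics/p8.png',cv2.resize(c['img'][120:320,180:400][...,::-1],None,fx=2.9,fy=2.9,interpolation=cv2.INTER_CUBIC))
E
```

```text
t: 22.52
tcp_pos: [0.4481, 0.1507, 0.1411]
eef_rot: [180.0, 0.1, 176.0]
ft_force: [1.1, 0.0, 0.1]
finger_gap: 0.0005
grasp_force: 0.0
t: 22.93
tcp_pos: [0.4474, 0.1505, 0.2388]
eef_rot: [180.0, 0.1, 176.0]
ft_force: [0.6, -0.9, -0.7]
finger_gap: 0.0002
grasp_force: 0.0
handle 30 [0.44735705 0.14850541 0.03060412] [0.08523549 0.08898225]
-40 578 0.11137929677324543
-20 123 0.10254789776484896
0 132 0.10430223227962454
20 102 0.10406911680513042
40 76 0.10218290314118794
60 62 0.10267908256073621
80 47 0.08426891526090374
100 41 0.08639204398561628
120 32 0.08399937015319103
140 17 0.01070831093859248
```

View pics/p8.png

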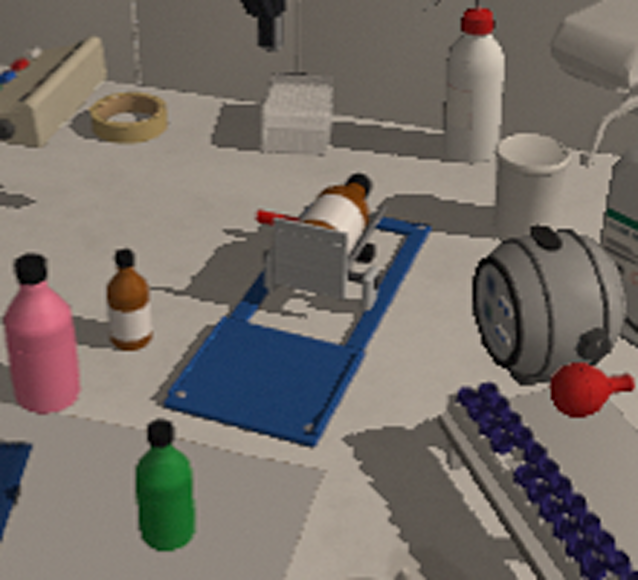

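The bottle lies in the cradle with its top at about 102 mm (expected 101). The handle is fully down, nothing else has moved, and the robot is clear.

```bash
python3 -c "
from workcell import order
print(order.finish_job())"
```

```text
the job is handed in; nothing more can be done
None
```

The amber bottle lies seated in the fully tipped cradle, the robot is clear of everything, and the job is handed in at about 23 s; my first push on the empty cradle's handle jammed at about 74 N at the fingertips, under the 120 N wrist limit, and I backed off and redid it with the fingers tilted.

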